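# Turn the oat slab over in the folding griddle pan

### The job

The oat slab lies in the left half of the open folding griddle pan and has to be turned over. Push the loose handle fully home into the socket on that half, swing the half up and over with it until the slab tips across onto the other half with its scored face down, then lower the empty half gently until it lies flat again and leave the handle in its socket. Do not touch the slab with the gripper, and leave the salt shaker, the black beaker, the measuring cup and the pan where they stand.

Things in the scene. Friction and masses are not known exactly. Their poses are not given: they have to be found in the camera images.
- pan: Open folding griddle pan of grey cast metal, loose, 2.3 kg in all: two equal shallow halves. Origin: middle of the hinge line, on the counter; x along the hinge, z up. Fixed half at y = 0 to -160 mm, turning half (with the slab) at y = 3 to 160 mm. Each is 178 mm wide along x; floor 4 mm, walls 4 mm thick and 19.5 mm high. A loop on the fixed half's outer wall reaches y = -191 mm.
- hinge (a point): Middle of the hinge axis, 21 mm above the counter; the axis is the pan's x axis. Barrels stick out 16 mm beyond both side walls. Between the two floors stands only a low lip, 15 mm high over the counter, 4 mm thick, which belongs to the turning half; the fixed half has no wall there.
- flap (a joint): Angle of the turning half (0.4 kg): 0 flat and open, pi/2 upright, 3.1 folded shut over the fixed half. It moves freely and falls unless held. Swung slowly, the slab slides down to the lip by about 0.4 rad, stays there on edge, and tips across onto the fixed half soon after the half has passed upright, about 1.6 to 1.8 rad.
- socket_mouth (a point): Centre of the mouth of the handle socket on the turning half's outer wall (pan y = 210 mm, 19 mm above the counter when the half is down). Axes as the turning half's: the socket opens to +y, the handle goes in along -y. Opening 25 mm (x) by 13 mm (z), 50 mm deep; 31 x 19 mm outside.
- grip_handle: The pan's clip-in folding handle, 157 mm long, 0.14 kg, lying level and straight left of the pan: wooden grip 24 mm wide, 18 high, 69 long with a deeper pommel, riveted to a steel lug; a collar plate 31 wide, 36 high, 6 long; a flat steel tongue with rounded tip, 22 wide, 10 thick, 48 long. Origin: under the rivet, on the counter; z up, tongue along -y, grip along +y, axis 18 mm up.
- collar (a point): Centre of the collar's front face, at the root of the tongue (handle frame 0, -40, 18 mm). Fully home, this face sits against the socket's mouth: this point and socket_mouth coincide and the handle's axes are parallel to the socket's.
- rivet (a point): Centre of the handle's rivet (handle frame 0, 0, 18 mm), a stiff cross hinge, about the handle's x axis, between the steel lug and the wooden grip. With the handle home it is 40 mm outside the socket's mouth, 250 mm from the hinge axis of the pan.
- grip_mid (a point): Middle of the wooden grip, 36 mm from the rivet (handle frame 0, 36, 18 mm while straight), to be pinched across its 24 mm width (x); axes are the grip's. Held level there, the grip keeps its direction and the rivet turns as the half swings.
- fold (a joint): Fold of the grip at the rivet: 0 straight in line with the tongue; grows as the tongue's end turns up while the grip stays level, to 2.4 rad at most. It stays where it is left (friction 0.1 N m).
- oat_slab: Firm baked oat slab, light brown, 90 mm (x) by 100 mm (y) by 16 mm thick, 0.13 kg, scored with a cross on its upper face, plain on the other. Origin: centre of the plain face; z points out of the scored face (up at the start).
- slab_mid (a point): Centre of the slab.
- fixed_half (a point): Centre of the floor of the fixed half (pan y = -80 mm), 4 mm above the counter.
- salt_shaker: Salt shaker, 44 mm across, 90 mm high, standing on the woven mat behind the pan. Origin: centre of its foot. A bystander.
- beaker: Small black beaker, 69 mm across, 60 mm high, standing on the woven mat behind the handle. Origin: centre of its foot. A bystander.
- measure_cup: Blue measuring cup with a flat handle, 115 mm long, 38 mm high, lying left of the handle. Origin: middle of its underside. A bystander.

How it is judged:
By the outcome, as a careful person would: the job done as asked, in the order asked, and still so for the second after the job is handed in, with the robot touching nothing.
It also fails if it takes over 70 s, if anything falls off the work surface, if the arm or the gripper's body presses on something with over 40 N, if the wrist force passes 120 N, or if a joint passes its speed limit or range.

### The arm

A 7-joint arm with a two-finger parallel gripper is mounted at the origin on a cart in front of the work surface, level with it; the furniture and walls round the work are solid. World frame = base frame: x ahead of the robot, y to its left, z up, the work surface at z = 0. Lengths are in mm, angles in rad, forces in N, time in s.
With the tool pointing down it reaches from about 400 to 875 mm from the base axis. Payload 4.4 kg.
Tool frame: the origin (TCP) lies at the very end of the fingers, on their centre line; the grasp point (between the pads) lies 19 mm behind it; z points along the fingers, y is the line along which they close (so a half turn about z gives the same grasp; the last joint's range is limited). The gripper opens to 85 mm and grips with 20 to 120 N. Pads are 22 mm wide; open, the fingers measure 114 mm over their backs; the gripper's body (76 mm by 85 mm) begins 54 mm behind the grasp point. The pads swing forward as they close: fully open they stand 13 mm farther back than shut.
Start: joints at [1.241, 0.628, 0.038, 1.517, -0.027, 0.996, -0.02], TCP at [169.516, -627.521, 231.313] pointing down, gripper open.
Joint ranges: [-3.06, 3.06], [-0.37, 2.12], [-1.25, 1.32], [0.18, 2.47], [-1.1, 4.24], [0.23, 1.98], [-2.94, 2.94]. Speed limits (rad/s): [2.57, 2.57, 3.14, 3.14, 3.14, 3.14, 3.14].

### API

Orientations are given as [roll, pitch, yaw] about the fixed x, y, z axes, in that order (R = Rz(yaw) Ry(pitch) Rx(roll)).
In Python, from cell import sensors, get_image, camera_params, order gives the robot as it stands.
- The arm moves only by the shell command python3 -m inch 'ROWS' [OPENING]. ROWS is JSON, a list that holds one entry, the list of rows, each a list of 4 numbers: the shift along the tool's x, y, z in cm, then the turn about the tool's z in degrees. A call has 1 to 8 rows; each row is the pose to reach, as a shift and turn from the pose commanded when the call began, along the tool's axes at that moment; what a row does not reach only later rows make up. A row lasts 1/12 s, in which the tool goes at most 41.7 mm and 7.16 degrees, less where a joint would pass 70% of its speed; a pose out of reach is approached as far as the arm can. A call with a gripper value outside its range is refused whole. OPENING is the finger opening in cm, from 0 to 8.54, set as the call begins (- or left out, the last holds). The fingers move at their own pace and stop on an object; the grip force is fixed at half the most. Time passes only in rows, so rows that repeat a pose let the fingers close. It gives the time, the measured TCP pose, the force, the opening and the grip force at its end, in the units of the state.
- sensors.read_state(): the state, without advancing time (a new reading comes with each control period).
- get_image(name): name is "scene" or "top" or "wrist"; returns the picture (480x640x3 uint8, blue, green, red); there is no depth.
- camera_params(name): a dict with "mtx" (3x3 intrinsics, pixels), "D" ([k1, k2, p1, p2, k3] as OpenCV has them; the pictures are not rectified), "rvec" (rotation vector, rad) and "tvec" (3), from world to camera coordinates, as OpenCV has them. Camera axes: x right, y down, z forward; pixel columns grow to the right and rows downward; lengths in mm; the calibration is good to about 2 mm. A picture is of the moment at which its call begins: read the wrist's pose just before it. camera_params takes no time and is no camera call; for the wrist camera it gives the pose at the moment of the call.
- order.finish_job(): hands the job in; it is judged then, once.
The state is a dict: "clock": time; "qpos": joint angles; "qd": joint speeds; "tau": joint torques, N m; "eef_pos": TCP position; "tool_rot": TCP orientation; "force": force on the tool from outside, world axes, zero at the start; "torque": the same for the moment, N m; "width": finger opening in mm; "gripper_force": force on a finger pad.
Only numpy, scipy, OpenCV 4.12 (cv2) and the standard library are available. Lean on these libraries where they do the work, as an engineer would, in place of code of your own. Each camera call takes 0.05 s, during which the arm holds its last target. There are 200 camera calls.

## Working session

There is one attempt and no reset: what is moved stays moved. The work goes in short steps, Python scripts to look and compute and a shell command to move; the robot and the scene stay as the last step left them, time stands still between calls to the robot, and variables do not carry over. Pictures are saved under pics/ and viewed, at most 10 in all, crops included, and the job is handed in when it is done.

```bash
mkdir -p pics; ls
python3 - <<'E'
from cell import sensors,get_image,camera_params
import cv2
print(sensors.read_state())
for n in("scene","top"):
    cv2.imwrite(f"pics/{n}0.png",get_image(n)); print(n,camera_params(n))
E
```

```text
pics
{'clock': 0.0, 'qpos': array([ 1.24122833,  0.62934502,  0.03847477,  1.51840831, -0.02701738,
        0.99630896, -0.01999868]), 'qd': array([-2.63728995e-04,  2.82876458e-04,  1.27436726e-03, -1.04907761e-06,
        2.99958553e-04,  2.47958434e-04,  5.12422372e-04]), 'tau': array([-2.54585466e-04, -5.63394392e+01,  1.22625455e+00, -1.93445724e+01,
        1.11501079e-02,  1.04790318e-02,  6.95254926e-06]), 'eef_pos': array([ 169.31145189, -626.88722987,  230.37752803]), 'tool_rot': array([-3.13964220e+00,  3.13937655e-05,  2.63732435e-01]), 'force': array([ 0.09116696, -0.6581122 , -0.08975066]), 'torque': array([ 0.0542303 , -0.00086488, -0.00584421]), 'gripper_force': 0.0, 'width': 85.44794843234068}
scene {'mtx': array([[520.71974742,   0.        , 316.94403804],
       [  0.        , 520.71974742, 243.30623282],
       [  0.        ,   0.        ,   1.        ]]), 'D': array([0.05128122, 0.        , 0.        , 0.        , 0.        ]), 'rvec': array([ 1.00257833, -2.34692182,  1.10297912]), 'tvec': array([529.41982627, 259.79936296, 853.04556132])}
top {'mtx': array([[585.08530728,   0.        , 317.02408328],
       [  0.        , 585.08530728, 230.84042277],
       [  0.        ,   0.        ,   1.        ]]), 'D': array([0.0509427, 0.       , 0.       , 0.       , 0.       ]), 'rvec': array([ 2.19023897, -2.16972502,  0.07744938]), 'tvec': array([ 159.34688975,  626.31047634, 1322.8728592 ])}
```

View pics/scene0.png

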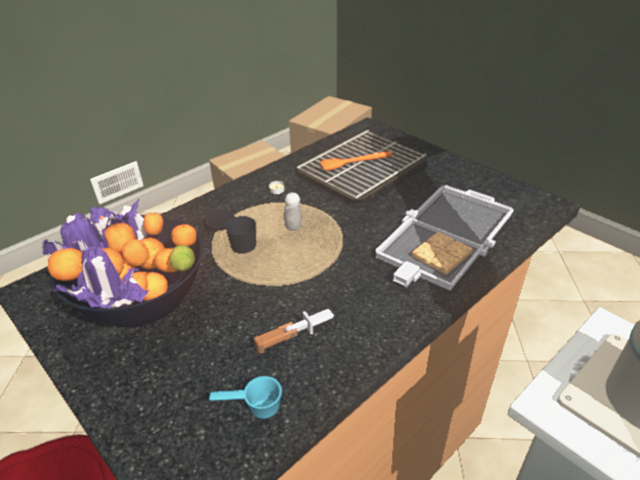

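View pics/top0.png

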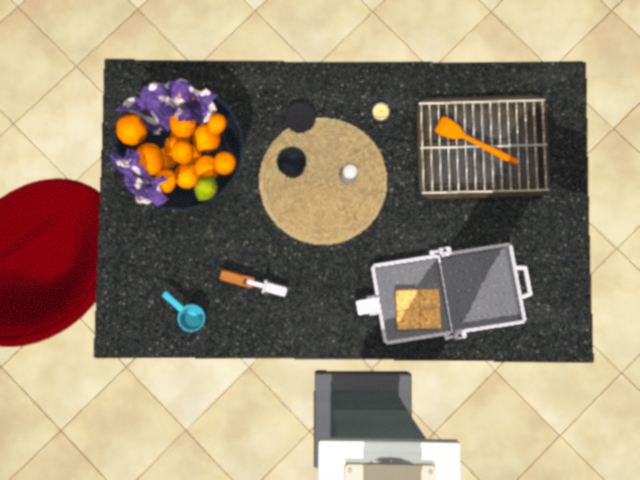

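Top view: pan around px (450,295) with socket to the left at (368,306), and the handle at (253,283), grip left, tongue right. The cup is at (185,312) and the beaker at (291,162). Next I enlarge the pan and the handle.

Run:
```python
import cv2,numpy as np
im=cv2.imread("pics/top0.png")
a=cv2.resize(im[238:348,345:545],None,fx=4,fy=4,interpolation=cv2.INTER_CUBIC)
b=cv2.resize(im[262:304,212:294],None,fx=8,fy=8,interpolation=cv2.INTER_CUBIC)
cv2.imwrite("pics/pan.png",a);cv2.imwrite("pics/han.png",b)
```

```text
(no output)
```

View pics/pan.png

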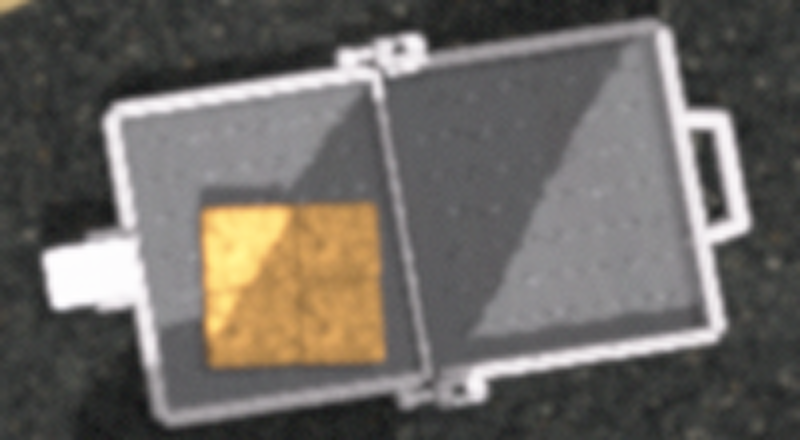

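View pics/han.png

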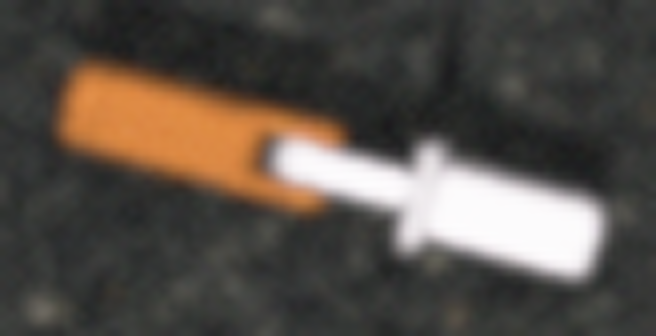

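Pan crop: outer corners are at crop px (106,106), (163,424), (658,20), (724,336) and the socket mouth edge at (43,252)-(53,308). Handle crop: tip middle (597,243), collar ends (430,143)/(405,252), grip end middle (65,105). I now fit the poses.

```bash
cat > h.py <<'E'
import cv2,numpy as np
from scipy.optimize import least_squares
from scipy.spatial.transform import Rotation as R
def proj(P,c): return cv2.projectPoints(np.array(P,float),c['rvec'],c['tvec'],c['mtx'],c['D'])[0][:,0]
def fit(obj,pix,c,x0):
    obj=np.array(obj,float)
    def W(p):
        s,k=np.sin(p[2]),np.cos(p[2])
        return np.c_[p[0]+k*obj[:,0]-s*obj[:,1],p[1]+s*obj[:,0]+k*obj[:,1],obj[:,2]]
    r=least_squares(lambda p:(proj(W(p),c)-pix).ravel(),x0,x_scale=[100,100,1],loss='soft_l1')
    return r.x,(proj(W(r.x),c)-pix).round(2)
def at(x,y,yaw,px,py): return np.array([x+np.cos(yaw)*px-np.sin(yaw)*py,y+np.sin(yaw)*px+np.cos(yaw)*py])
E
python3 - <<'E'
from h import *
from cell import camera_params,sensors
c=camera_params("top")
P=np.array([[106,106],[163,424],[658,20],[724,336],[48,280]])/4+[345-.4,238-.4]
x,e=fit([[89,160,19.5],[-89,160,19.5],[89,-160,19.5],[-89,-160,19.5],[0,210,28.5]],P,c,[550,-200,0]);print("pan",x,e.tolist())
print("mouth",at(*x,0,210),"hinge ends",at(*x,105,0),at(*x,-105,0))
H=np.array([[597,243],[430,143],[405,252],[65,105]])/8+[212-.45,262-.45]
h,e=fit([[0,-88,20],[15.5,-43,36],[-15.5,-43,36],[0,69,15]],H,c,[550,200,0]);print("han",h,e.tolist())
print("gripmid",at(*h,0,36),"collar",at(*h,0,-40))
for n,p in(("cup",[190,318]),("beaker",[291,162]),("salt",[349,173]),("edge",[95,355]),("edgeR",[592,360])):
    M=cv2.Rodrigues(c['rvec'])[0];u=cv2.undistortPoints(np.array([[p]],float),c['mtx'],c['D'])[0,0]
    o=-M.T@c['tvec'];d=M.T@np.r_[u,1];print(n,(o-d*(o[2]-20)/d[2]).round())
print(sensors.read_state()['tool_rot'])
E
```

```text
pan [ 4.86240431e+02 -1.33729389e+02  1.71734620e-01] [[0.48, 1.33], [-0.45, -0.61], [0.51, 0.4], [-0.96, -1.06], [0.24, 0.11]]
mouth [450.35317244  73.18147219] hinge ends [ 589.695862   -115.78576006] [ 382.78500038 -151.67301881]
han [ 5.06328414e+02  3.23707449e+02 -2.40904571e-01] [[-1.6, -0.54], [1.37, 0.55], [1.0, 0.26], [-0.95, -0.28]]
gripmid [514.91733591 358.66786106] collar [496.78516673 284.86254662]
cup [423. 453.  20.]
beaker [785. 227.  20.]
salt [761.  92.  20.]
edge [340. 663.  20.]
edgeR [ 341. -453.   20.]
[-3.13987364e+00 -2.12200738e-05  2.63798295e-01]
```

```bash
cat >> h.py <<'E'
def togo(x,y,z,yaw):
    from cell import sensors
    s=sensors.read_state();M=R.from_euler('xyz',s['tool_rot']).as_matrix()
    d=M.T@(np.array([x,y,z])-s['eef_pos'])/10
    dy=(yaw-s['tool_rot'][2]+np.pi)%(2*np.pi)-np.pi
    print("t",round(s['clock'],2),"pos",s['eef_pos'].round(1),"rot",s['tool_rot'].round(4),"GO",d.round(2),round(-np.degrees(dy),2),"F",s['force'].round(1),"w",round(s['width'],1))
E
python3 -c "
from h import *
togo(430,-350,230,.8);togo(515,359,180,1.33)"
```

```text
t 0.1 pos [ 169.4 -626.9  230.5] rot [-3.1399 -0.      0.2638] GO [ 32.38 -19.94   0.08] -30.72 F [-0.8 -0.8  0.1] w 85.1
t 0.1 pos [ 169.4 -626.9  230.5] rot [-3.1399 -0.      0.2638] GO [ 59.07 -86.16   5.2 ] -61.09 F [-0.8 -0.8  0.1] w 85.1
```

```bash
python3 -m inch '[[[32.4,-20,0,-30],[32.4,-20,0,-30],[32.4,-20,0,-30],[32.4,-20,0,-30],[32.4,-20,0,-30],[32.4,-20,0,-30],[32.4,-20,0,-30],[32.4,-20,0,-30]]]' 8; python3 -c "
from h import *
togo(530,30,230,1.33)
togo(515,359,180,1.33)"
```

```text
clock: 0.77
eef_pos: [398.5, -382.8, 231.1]
tool_rot: [-3.141, -0.0, 0.787]
force: [0.2, 0.2, -0.4]
width: 79.7
gripper_force: 0.0
t 0.77 pos [ 398.5 -382.8  231.1] rot [-3.1411 -0.      0.787 ] GO [ 38.52 -19.82   0.12] -31.11 F [ 0.2  0.2 -0.4] w 79.7
t 0.77 pos [ 398.5 -382.8  231.1] rot [-3.1411 -0.      0.787 ] GO [ 60.76 -44.11   5.14] -31.11 F [ 0.2  0.2 -0.4] w 79.7
```

```bash
python3 -m inch '[[[38.5,-19.8,0,-31],[38.5,-19.8,0,-31],[38.5,-19.8,0,-31],[38.5,-19.8,0,-31],[38.5,-19.8,0,-31],[38.5,-19.8,0,-31],[38.5,-19.8,0,-31],[38.5,-19.8,0,-31]]]' 8; python3 -c "
from h import *
togo(510,345,180,1.33)"
```

```text
clock: 1.43
eef_pos: [498.8, -65.1, 231.2]
tool_rot: [-3.141, 0.0, 1.328]
force: [1.2, -0.3, 0.8]
width: 80.0
gripper_force: 0.0
t 1.43 pos [498.8 -65.1 231.2] rot [-3.1412e+00  2.0000e-04  1.3280e+00] GO [40.08 -8.77  5.11] -0.11 F [ 1.2 -0.3  0.8] w 80.0
```

```bash
python3 -m inch '[[[39.5,-8.5,5,0],[39.5,-8.5,5,0],[39.5,-8.5,5,0],[39.5,-8.5,5,0],[39.5,-8.5,5,0],[39.5,-8.5,5,0],[39.5,-8.5,5,0],[39.5,-8.5,5,0]]]'; python3 -m inch '[[[4,-1,0.5,0],[6,-1.3,0.8,0],[7,-1.5,1,0],[7,-1.5,1,0],[7,-1.5,1,0],[7,-1.5,1,0]]]';python3 - <<'E'
from h import *
from cell import *
togo(515,359,100,1.33)
c=camera_params("wrist");im=get_image("wrist");cv2.imwrite("pics/w1.png",im)
import json;json.dump({k:np.array(v).tolist() for k,v in c.items()},open("pics/w1.json","w"))
E
```

```text
clock: 2.1
eef_pos: [508.4, 265.5, 189.8]
tool_rot: [-3.141, 0.001, 1.328]
force: [0.6, -0.7, -0.0]
width: 80.0
gripper_force: 0.0
clock: 2.6
eef_pos: [511.9, 332.2, 180.3]
tool_rot: [3.141, 0.002, 1.325]
force: [-0.3, -0.8, 0.8]
width: 80.0
gripper_force: 0.0
t 2.6 pos [511.9 332.2 180.3] rot [3.1411e+00 2.4000e-03 1.3254e+00] GO [ 2.69 -0.35  8.02] -0.26 F [-0.3 -0.8  0.8] w 80.0
```

View pics/w1.png

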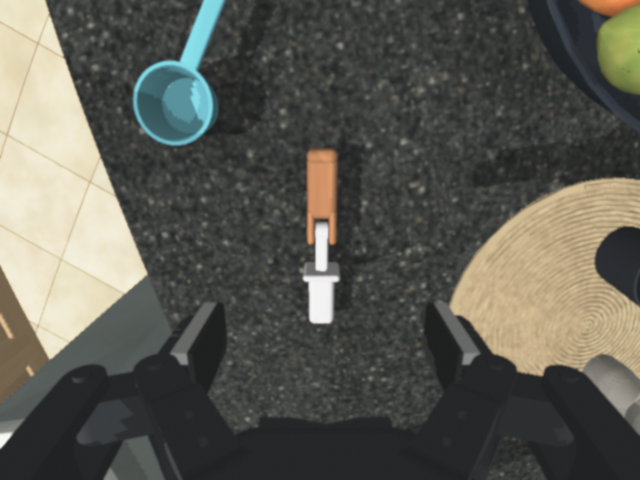

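The wrist view shows the handle upright: grip end middle at (321.5,150), collar top edge from (304,263) to (339,263), tongue tip at (321,323).

Run:
```python
from h import *
import json
c={k:np.array(v) for k,v in json.load(open("pics/w1.json")).items()}
H=[[320.5,323],[304,264],[339,264],[321.5,150],[309,323-0],[333,323-0]]
ob=[[0,-88,20],[-15.5,-40,36],[15.5,-40,36],[0,69,22],[-11,-84,23],[11,-84,23]]
for o in (ob[:4],):
    h,e=fit(o,np.array(H[:len(o)]),c,[506,323,-.24]);print(h,e.tolist())
print(at(*h,0,36),h[2]+np.pi/2)
# which y is each row, on-axis
for y,z in((-88,18),(-40,36),(-46,36),(69,18),(69,27),(0,27)):
    print(y,z,proj([[*at(*h,0,y),z]],c).round(1))
togo(*at(*h,0,36),60,h[2]+np.pi/2)
```

```text
[ 5.06654534e+02  3.24595753e+02 -2.51806987e-01] [[0.41, -2.88], [-1.48, 15.16], [0.35, 15.4], [0.15, -4.74]]
[515.62409123 359.46044946] 1.3189893399530346
-88 18 [[320.9 319. ]]
-40 36 [[320.9 279.3]]
-46 36 [[320.9 285.8]]
69 18 [[321.7 145. ]]
69 27 [[321.6 145.6]]
0 27 [[321.2 230.6]]
t 2.65 pos [512.1 332.3 180.5] rot [3.1408e+00 1.9000e-03 1.3250e+00] GO [ 2.75 -0.33 12.05] 0.34 F [ 0.6 -0.2  0.4] w 79.8
```

Run:
```python
from h import *
import json
c={k:np.array(v) for k,v in json.load(open("pics/w1.json")).items()}
H=[[320.8,323],[321.5,281.5],[321.5,150]]
h,e=fit([[0,-88,18],[0,-40,36],[0,69,25]],np.array(H),c,[506,323,-.24]);print(h,e.tolist())
print(at(*h,0,36),h[2]+np.pi/2)
togo(*at(*h,0,36),60,h[2]+np.pi/2)
```

```text
[ 5.05911689e+02  3.21356018e+02 -2.50689664e-01] [[0.31, -0.82], [-0.42, 1.41], [0.11, -0.23]]
[514.84228534 356.23071483] 1.3201066626307987
t 2.65 pos [512.1 332.3 180.5] rot [3.1408e+00 1.9000e-03 1.3250e+00] GO [ 2.42 -0.32 12.05] 0.28 F [ 0.6 -0.2  0.4] w 79.8
```

```bash
python3 -m inch '[[[1.2,-0.15,3,0.1],[2.2,-0.3,6,0.2],[2.2,-0.3,9,0.3],[2.2,-0.3,11.5,0.3],[2.2,-0.3,12,0.3],[2.2,-0.3,12,0.3],[2.2,-0.3,12,0.3],[2.2,-0.3,12,0.3]]]' 6
python3 - <<'E'
from h import *
from cell import *
togo(514.8,356.2,4,1.320)
cv2.imwrite("pics/w2.png",get_image("wrist"))
E
```

```text
clock: 3.32
eef_pos: [515.0, 357.6, 62.5]
tool_rot: [3.139, -0.003, 1.322]
force: [1.1, 0.2, -0.1]
width: 60.2
gripper_force: 0.0
t 3.32 pos [515.  357.6  62.5] rot [ 3.1393e+00 -2.5000e-03  1.3221e+00] GO [-0.16 -0.    5.85] 0.12 F [ 1.1  0.2 -0.1] w 60.2
```

```bash
python3 -m inch '[[[0,0,1.5,0],[0,0,3,0],[0,0,4.5,0],[0,0,5.3,0],[0,0,5.7,0],[0,0,5.7,0],[0,0,5.7,0],[0,0,5.7,0]]]'
python3 - <<'E'
from h import *
togo(514.8,356.2,4,1.320)
E
python3 -m inch '[[[0,0,0,0],[0,0,0,0],[0,0,0,0],[0,0,0,0],[0,0,0,0],[0,0,0,0],[0,0,0,0],[0,0,0,0]]]' 1.5;  python3 - <<'E'
from h import *
from cell import *
togo(514.8,356.2,4,1.320)
cv2.imwrite("pics/w3.png",get_image("wrist"))
E
```

```text
clock: 4.03
eef_pos: [514.2, 357.9, 4.4]
tool_rot: [3.14, -0.001, 1.323]
force: [0.2, -0.3, -0.2]
width: 60.0
gripper_force: 0.0
t 4.03 pos [514.2 357.9   4.4] rot [ 3.1405e+00 -1.4000e-03  1.3231e+00] GO [-0.15  0.1   0.04] 0.18 F [ 0.2 -0.3 -0.2] w 60.0
clock: 4.7
eef_pos: [513.9, 357.6, 4.0]
tool_rot: [3.141, -0.001, 1.323]
force: [0.1, -0.7, 5.1]
width: 23.0
gripper_force: 59.4
t 4.7 pos [513.9 357.6   4. ] rot [ 3.1410e+00 -6.0000e-04  1.3232e+00] GO [-0.11  0.12  0.  ] 0.18 F [ 0.1 -0.7  5.1] w 23.0
```

View pics/w3.png

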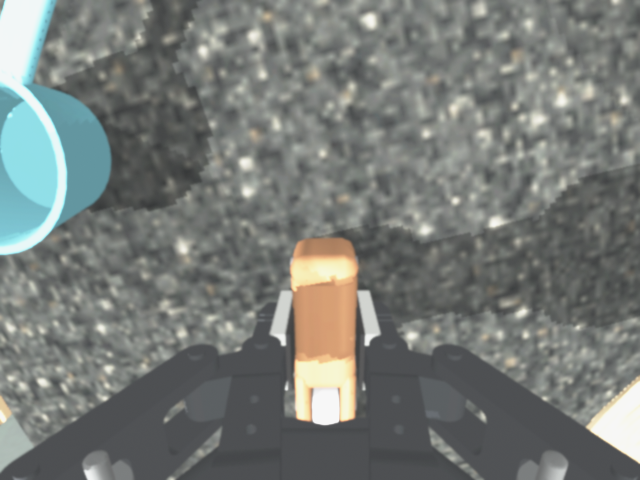

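Grasp is good: the grip is centred between the pads, width 23 mm. Next I lift, then carry the handle over the pan so the wrist camera can see the socket.

```bash
python3 -m inch '[[[0,0,-1,0],[0,0,-3,0],[0,0,-6,0],[0,0,-9,-3],[0,0,-12,-8],[0,0,-14,-14],[0,0,-14.6,-19],[0,0,-14.6,-24]]]'
python3 - <<'E'
from h import *
togo(460.6,14.1,150,.1717+np.pi/2)
E
```

```text
clock: 5.42
eef_pos: [514.6, 358.2, 152.4]
tool_rot: [3.137, -0.002, 1.746]
force: [-0.2, 0.0, -0.2]
width: 23.0
gripper_force: 58.7
t 5.42 pos [514.6 358.2 152.4] rot [ 3.1375e+00 -1.9000e-03  1.7462e+00] GO [-32.94 -11.32   0.13] 0.21 F [-0.2  0.  -0.2] w 23.0
```

```bash
python3 -m inch '[[[-2,-0.6,0,0],[-5.5,-1.9,0,0],[-9.5,-3.2,0,0],[-13.5,-4.6,0,0],[-17.5,-6,0,0],[-21.5,-7.4,0,0],[-25,-8.6,0,0],[-28,-9.6,0,0]]]'; python3 -m inch '[[[-2.5,-0.9,0,0],[-4,-1.4,0,0],[-4.8,-1.7,0,0],[-4.9,-1.7,0,0],[-4.9,-1.7,0,0],[-4.9,-1.7,0,0]]]';python3 - <<'E'
from h import *
from cell import *
import json
togo(460.6,14.1,150,.1717+np.pi/2)
c=camera_params("wrist");cv2.imwrite("pics/w4.png",get_image("wrist"))
json.dump({k:np.array(v).tolist() for k,v in c.items()},open("pics/w4.json","w"))
E
```

```text
clock: 6.08
eef_pos: [465.2, 61.5, 149.5]
tool_rot: [-3.14, 0.002, 1.74]
force: [0.5, -0.2, -1.2]
width: 23.1
gripper_force: 58.9
clock: 6.58
eef_pos: [458.8, 15.5, 149.6]
tool_rot: [3.14, -0.001, 1.744]
force: [0.0, -0.1, -0.8]
width: 22.5
gripper_force: 58.9
t 6.58 pos [458.8  15.5 149.6] rot [ 3.1404e+00 -9.0000e-04  1.7439e+00] GO [-0.17  0.15 -0.04] 0.08 F [ 0.  -0.1 -0.8] w 22.5
```

View pics/w4.png

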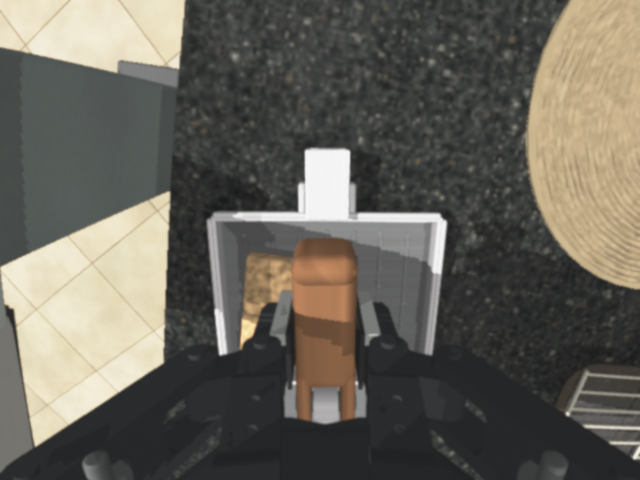

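The wrist view shows the socket top with its mouth edge at row 149, columns 305–350, and the outer wall corners at (208,213) and (446,213). The held handle is centred near column 325. I refine these edges by threshold and fit.

Run:
```python
from h import *
import json
c={k:np.array(v) for k,v in json.load(open("pics/w4.json")).items()}
g=cv2.cvtColor(cv2.imread("pics/w4.png"),cv2.COLOR_BGR2GRAY).astype(float)
def edge(p,t): 
    i=np.where((p[:-1]-t)*(p[1:]-t)<0)[0];return (i+(t-p[i])/(p[i+1]-p[i])).round(2)
for r in(155,160,165,170,175): print(r,edge(g[r,290:365],160)+290)
for q in(312,320,328,336,343): print("col",q,edge(g[135:165,q],160)+135)
for q in(225,250,280,370,400,430): print("wall",q,edge(g[200:225,q],130)+200)
for r in(225,245,265,285): print(r,edge(g[r,195:250],140)+195,edge(g[r,420:460],140)+420)
print("grip",edge(g[340,285:300],80)+285,edge(g[340,350:365],80)+350, edge(cv2.imread("pics/w4.png")[260,280:370,2].astype(float),150)+280)
```

```text
155 [304.34 349.58]
160 [304.37 349.55]
165 [304.4  349.37]
170 [304.31 349.38]
175 [304.4  349.21]
col 312 [147.93]
col 320 [148.52]
col 328 [148.6]
col 336 [148.57]
col 343 [148.31]
wall 225 [212.27 220.72]
wall 250 [211.32 221.3 ]
wall 280 [211.28 222.33]
wall 370 []
wall 400 [212.19]
wall 430 [212.32 223.89]
225 [207.3  215.54] [430.55 446.33]
245 [209.11 217.24] [422.67 428.65 444.3 ]
265 [210.95 218.96] [428.83 442.18]
285 [212.93 220.69] [431.88 439.3 ]
grip [285.48 296.71] [] [293.83 346.78]
```

Run:
```python
from h import *
import json
c={k:np.array(v) for k,v in json.load(open("pics/w4.json")).items()}
ob=[[-15.5,210,28.5],[15.5,210,28.5],[-89,160,19.5],[89,160,19.5]]
px=np.array([[304.3,148.3],[349.6,148.3],[206.3,212],[447.5,212]])
p,e=fit(ob,px,c,[486,-134,.17]);print(p,e.tolist());
# grip axis in the picture: expected column of the tool centre plane at the grip and the mouth
m=at(*p,0,210);print("mouth",m,"yaw+90",p[2]+np.pi/2,"gripmid home",at(*p,0,286))
print("mouth px",proj([[*m,28.5],[*m,19]],c))
s=[458.8,15.5];tx=np.array([np.cos(1.7439),np.sin(1.7439)])
for d in(-0,20,60):print("axis px",proj([[*(s+tx*d),170]],c))
print("dir of pan y in image", proj([[*at(*p,0,y),28.5] for y in (180,210)],c))
```

```text
[ 4.85882788e+02 -1.30061068e+02  1.73767778e-01] [[0.4, -1.63], [-0.39, -1.63], [3.63, 1.88], [-4.02, 1.83]]
mouth [449.57492132  76.77640141] yaw+90 1.7445641050419745 gripmid home [436.43493139 151.63186657]
mouth px [[326.95532262 146.64557128]
 [326.86916201 145.9219789 ]]
axis px [[325.13903286 335.31351998]]
axis px [[325.18998701 287.2050149 ]]
axis px [[325.30248811 176.20056475]]
dir of pan y in image [[326.89268164 189.35789474]
 [326.95532262 146.64557128]]
```

```bash
cat >> h.py <<'E'
PAN=(485.9,-130.1,.17377)
def pg(y,z,x=0): togo(*at(*PAN,x,y),z,PAN[2]+np.pi/2)
E
python3 -c "
from h import *
pg(360,150)"
```

```text
t 6.63 pos [458.7  15.7 149.5] rot [ 3.1406e+00 -9.0000e-04  1.7445e+00] GO [21.17  0.15 -0.03] -0.0 F [-0.1  0.7 -0.4] w 22.8
```

```bash
python3 -m inch '[[[2,0.15,0,0],[5.5,0.15,0,0],[9.5,0.15,0,0],[13.5,0.15,0,0],[17,0.15,0,0],[19.5,0.15,0,0],[20.8,0.15,0,0],[21.2,0.15,0,0]]]'; python3 -m inch '[[[0,0,1.5,0],[0,0,4,0],[0,0,7,0],[0,0,9.5,0],[0,0,11,0],[0,0,12,0],[0,0,12,0],[0,0,12,0]]]';python3 - <<'E'
from h import *
pg(360,5)
E
```

```text
clock: 7.3
eef_pos: [422.4, 228.2, 149.6]
tool_rot: [3.141, -0.003, 1.75]
force: [-0.4, -0.2, -1.6]
width: 23.0
gripper_force: 58.9
clock: 7.97
eef_pos: [423.6, 223.1, 29.4]
tool_rot: [-3.141, 0.0, 1.742]
force: [0.4, -0.3, -0.7]
width: 22.6
gripper_force: 58.9
t 7.97 pos [423.6 223.1  29.4] rot [-3.1412e+00  3.0000e-04  1.7423e+00] GO [0.14 0.03 2.44] -0.13 F [ 0.4 -0.3 -0.7] w 22.6
```

```bash
python3 -m inch '[[[0.1,0,0.8,0],[0.1,0,1.6,0],[0.1,0,2.2,0],[0.1,0,2.4,0],[0.1,0,2.4,0],[0.1,0,2.4,0]]]';python3 - <<'E'
from h import *
from cell import *
pg(360,5)
a=get_image("top");pg(360,5);b=get_image("scene");pg(360,5)
a=cv2.resize(a[270:330,250:410],None,fx=5,fy=5,interpolation=cv2.INTER_CUBIC)
c=camera_params("scene");u,v=proj([[*at(*PAN,0,240),20]],c)[0].astype(int);print(u,v)
b=cv2.resize(b[v-30:v+30,u-80:u+80],None,fx=5,fy=5,interpolation=cv2.INTER_CUBIC)
cv2.imwrite("pics/c1.png",np.vstack([a,b]))
E
```

```text
clock: 8.47
eef_pos: [423.4, 224.0, 5.3]
tool_rot: [-3.141, 0.0, 1.742]
force: [0.8, -0.0, -1.1]
width: 22.8
gripper_force: 58.9
t 8.47 pos [423.4 224.    5.3] rot [-3.1414  0.      1.7421] GO [0.04 0.03 0.03] -0.14 F [ 0.8 -0.  -1.1] w 22.8
t 8.52 pos [423.5 224.1   5.5] rot [ 3.1415e+00 -1.0000e-04  1.7420e+00] GO [0.04 0.02 0.05] -0.15 F [ 0.7  1.1 -2.3] w 22.9
t 8.57 pos [423.6 224.1   5.6] rot [ 3.1413e+00 -2.0000e-04  1.7421e+00] GO [0.03 0.02 0.06] -0.14 F [-0.1  0.  -1.4] w 22.8
390 289
```

View pics/c1.png

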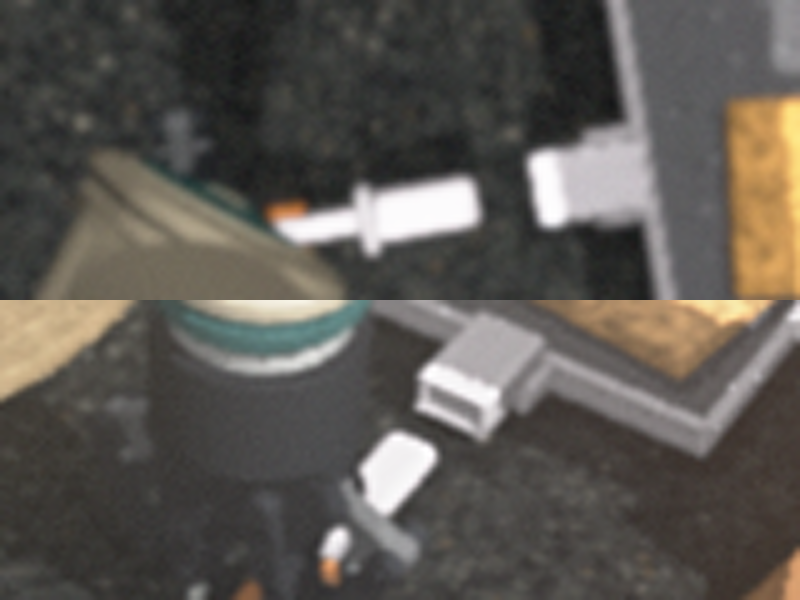

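The tongue lies straight in front of the socket, about 11 mm short. In the top crop it may sit slightly low: tip middle (478,205), mouth edge middle (537,190). I check this against the model.

Run:
```python
from h import *
from cell import *
t=camera_params("top");s=camera_params("scene")
P=(486-.3,-130.1,.17377)
# tongue model: grip frame straight, tcp 1.6 beyond grip mid
pts={"tip corners":[(-11,360-1.6-36-84,24),(11,360-1.6-36-84,24)],"collar top":[(-15.5,360-1.6-36-43,37),(15.5,360-1.6-36-43,37)],"mouth top":[(-15.5,210,28.5),(15.5,210,28.5)],"wall":[(-89,160,19.5),(89,160,19.5)]}
for k,v in pts.items():
    W=[[*at(*PAN,x,y),z] for x,y,z in v]
    a=(proj(W,t)-[250,270]+.4)*5; b=(proj(W,s)-[310,259]+.4)*5+[0,300]
    print(k,a.round().tolist(),a.mean(0).round(),"scene",b.round().tolist())
```

```text
tip corners [[470.0, 226.0], [462.0, 178.0]] [466. 202.] scene [[433.0, 456.0], [385.0, 433.0]]
collar top [[383.0, 253.0], [372.0, 184.0]] [378. 219.] scene [[392.0, 497.0], [323.0, 464.0]]
mouth top [[534.0, 226.0], [523.0, 158.0]] [528. 192.] scene [[480.0, 412.0], [413.0, 381.0]]
wall [[669.0, 368.0], [602.0, -19.0]] [635. 174.] scene [[702.0, 432.0], [323.0, 266.0]]
```

```bash
python3 -m inch '[[[-0.3,0,0.05,-0.1],[-0.6,0,0.05,-0.1],[-0.9,0,0.05,-0.1],[-1.2,0,0.05,-0.1],[-1.5,0,0.05,-0.1],[-1.8,0,0.05,-0.1],[-2.1,0,0.05,-0.1],[-2.4,0,0.05,-0.1]]]';python3 -c "
from h import *
pg(288,5)"
```

```text
clock: 9.23
eef_pos: [427.6, 200.0, 4.9]
tool_rot: [3.142, -0.0, 1.744]
force: [0.5, 0.7, -1.5]
width: 22.8
gripper_force: 58.9
t 9.23 pos [427.6 200.    4.9] rot [ 3.1416 -0.      1.7437] GO [-4.72  0.04 -0.01] -0.05 F [ 0.5  0.7 -1.5] w 22.8
```

```bash
python3 -m inch '[[[-0.25,0.02,0,0],[-0.5,0.02,0,0],[-0.75,0.02,0,0],[-1,0.02,0,0],[-1.25,0.02,0,0],[-1.5,0.02,0,0],[-1.75,0.02,0,0],[-2,0.02,0,0]]]';python3 -c "
from h import *
pg(288,5)"
```

```text
clock: 9.9
eef_pos: [431.2, 180.5, 4.9]
tool_rot: [3.142, 0.0, 1.744]
force: [0.0, -0.0, -1.4]
width: 23.0
gripper_force: 58.9
t 9.9 pos [431.2 180.5   4.9] rot [3.1415 0.     1.7438] GO [-2.74  0.02 -0.01] -0.04 F [ 0.  -0.  -1.4] w 23.0
```

```bash
python3 -m inch '[[[-0.25,0.02,0,0],[-0.5,0.02,0,0],[-0.75,0.02,0,0],[-1,0.02,0,0],[-1.25,0.02,0,0],[-1.5,0.02,0,0],[-1.75,0.02,0,0],[-2,0.02,0,0]]]';python3 -c "
from h import *
pg(288,5)"
```

```text
clock: 10.57
eef_pos: [434.9, 160.8, 4.9]
tool_rot: [3.142, 0.0, 1.744]
force: [-0.0, -0.0, -1.7]
width: 23.0
gripper_force: 58.9
t 10.57 pos [434.9 160.8   4.9] rot [3.1416 0.     1.7438] GO [-0.74 -0.   -0.01] -0.04 F [-0.  -0.  -1.7] w 23.0
```

```bash
python3 -m inch '[[[-0.1,0,0,0],[-0.2,0,0,0],[-0.3,0,0,0],[-0.3,0,0,0]]]'; python3 -m inch '[[[-0.07,0,0,0],[-0.14,0,0,0],[-0.2,0,0,0],[-0.2,0,0,0]]]';python3 -c "
from h import *
pg(288,5)"
```

```text
clock: 10.9
eef_pos: [435.4, 157.9, 4.9]
tool_rot: [-3.142, 0.0, 1.744]
force: [0.6, 0.7, -0.6]
width: 22.9
gripper_force: 58.9
clock: 11.23
eef_pos: [435.7, 156.0, 4.9]
tool_rot: [-3.141, 0.0, 1.744]
force: [0.3, -0.2, -1.3]
width: 23.1
gripper_force: 58.9
t 11.23 pos [435.7 156.    4.9] rot [-3.1415e+00  2.0000e-04  1.7437e+00] GO [-0.24  0.   -0.01] -0.05 F [ 0.3 -0.2 -1.3] w 23.1
```

```bash
python3 -m inch '[[[-0.05,0,0,0],[-0.1,0,0,0],[-0.15,0,0,0],[-0.15,0,0,0]]]'; python3 -m inch '[[[-0.05,0,0,0],[-0.1,0,0,0],[-0.1,0,0,0]]]';python3 -c "
from h import *
from cell import *
pg(288,5)
a=get_image('top');pg(288,5);b=get_image('scene')
a=cv2.resize(a[240:340,310:410],None,fx=6,fy=6,interpolation=cv2.INTER_CUBIC)[:300]
a=cv2.resize(get_image('top')[275:335,290:450],None,fx=5,fy=5,interpolation=cv2.INTER_CUBIC)
b=cv2.resize(b[250:310,340:500],None,fx=5,fy=5,interpolation=cv2.INTER_CUBIC)
cv2.imwrite('pics/c2.png',np.vstack([a,b]))
"
```

```text
clock: 11.57
eef_pos: [435.9, 154.5, 4.9]
tool_rot: [-3.142, 0.0, 1.744]
force: [0.2, -0.0, -0.4]
width: 22.7
gripper_force: 58.9
clock: 11.82
eef_pos: [436.1, 153.5, 4.9]
tool_rot: [-3.142, 0.0, 1.744]
force: [-0.2, 0.5, -0.8]
width: 22.9
gripper_force: 58.9
t 11.82 pos [436.1 153.5   4.9] rot [-3.1416e+00  1.0000e-04  1.7437e+00] GO [ 0.   -0.   -0.01] -0.05 F [-0.2  0.5 -0.8] w 22.9
t 11.87 pos [436.1 153.6   4.9] rot [-3.1416e+00  1.0000e-04  1.7437e+00] GO [-0.   -0.   -0.01] -0.05 F [ 0.4 -0.1 -0.6] w 22.9
```

View pics/c2.png

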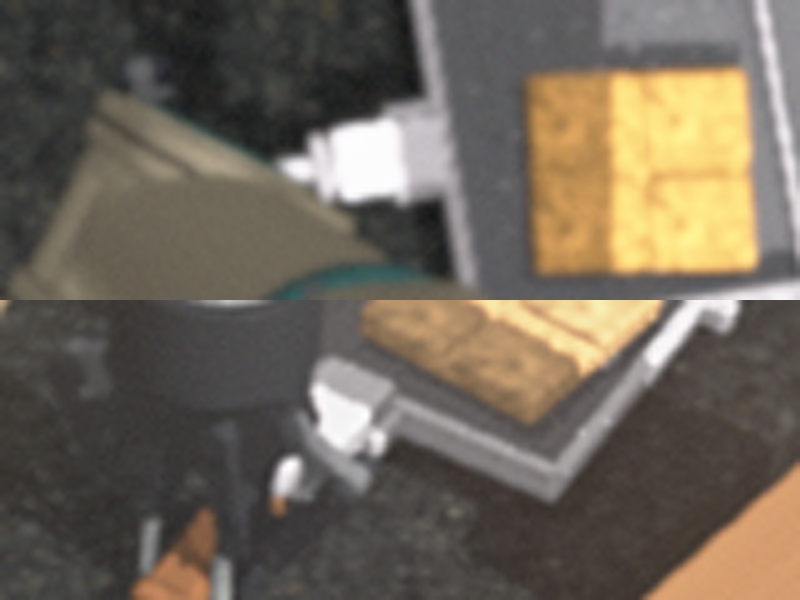

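The tongue is nearly all the way in, with the collar almost at the mouth. I keep easing in until contact.

```bash
python3 -m inch '[[[-0.04,0,0,0],[-0.08,0,0,0],[-0.12,0,0,0]]]'; python3 -m inch '[[[-0.04,0,0,0],[-0.08,0,0,0],[-0.12,0,0,0]]]'
```

```text
clock: 12.22
eef_pos: [436.3, 152.4, 4.9]
tool_rot: [3.142, 0.0, 1.744]
force: [-0.2, -0.1, -1.8]
width: 23.0
gripper_force: 58.9
clock: 12.47
eef_pos: [436.6, 151.2, 4.9]
tool_rot: [3.142, 0.0, 1.744]
force: [0.4, 0.5, -1.4]
width: 22.8
gripper_force: 58.9
```

```bash
python3 -c "
from h import *
pg(288,5)
from cell import *
a=get_image('top').astype(int)
g=a.sum(2)/3
print(g[300:306,345:382].mean(0).astype(int))
pg(288,5)"
```

```text
t 12.47 pos [436.6 151.2   4.9] rot [3.1416e+00 1.0000e-04 1.7437e+00] GO [ 0.24 -0.01 -0.01] -0.05 F [ 0.4  0.5 -1.4] w 22.8
[ 40  40  41  40  41  43  57  95 144 176 185 203 227 237 243 247 249 250
 249 250 251 252 252 251 242 221 202 198 197 196 196 195 193 181 160 134
 108]
t 12.52 pos [436.6 151.1   4.9] rot [3.1416e+00 1.0000e-04 1.7436e+00] GO [ 0.25 -0.   -0.01] -0.05 F [-0.3  0.1 -2.2] w 22.7
```

```bash
for i in 1; do python3 -m inch '[[[-0.04,0,0,0],[-0.08,0,0,0],[-0.12,0,0,0]]]'; done | grep -E "pos|^force"; python3 -m inch '[[[-0.04,0,0,0],[-0.08,0,0,0],[-0.12,0,0,0]]]'| grep -E "pos|^force"
```

```text
eef_pos: [436.7, 150.1, 4.9]
force: [-0.3, 0.3, -1.4]
eef_pos: [436.9, 149.8, 4.9]
force: [-1.0, 2.7, -0.8]
```

```bash
python3 -m inch '[[[-0.04,0,0,0],[-0.08,0,0,0],[-0.12,0,0,0]]]' | grep -E "pos|^force"; python3 -c "
from h import *
pg(288,5)
from cell import *
g=get_image('top').mean(2)
print(g[300:306,345:382].mean(0).astype(int))
pg(288,5)"
```

```text
eef_pos: [437.0, 149.7, 5.0]
force: [-2.2, 5.7, -1.1]
t 13.27 pos [437.  149.7   5. ] rot [ 3.1407e+00 -3.0000e-03  1.7449e+00] GO [ 0.4  -0.02 -0.  ] 0.02 F [-2.2  5.7 -1.1] w 23.2
[ 41  40  39  39  39  42  46  66 109 159 194 214 229 237 243 248 249 250
 250 250 251 252 252 251 247 234 213 199 198 197 196 195 193 182 159 133
 107]
t 13.32 pos [436.9 149.7   5. ] rot [ 3.1407e+00 -3.0000e-03  1.7450e+00] GO [ 0.39 -0.02 -0.  ] 0.03 F [-2.   5.8 -0.1] w 22.9
```

```bash
python3 -m inch '[[[0.07,0,0,0],[0.14,0,0,0],[0.14,0,0,0]]]'
cat >> h.py <<'E'
def seg(ths,r=249,t0=None):
    f=lambda t:np.array([r*np.cos(t)+2*np.sin(t),0,-(r*np.sin(t)-2*np.cos(t)),0])/10
    print(str([[float(v) for v in (f(t)-f(t0)).round(2)] for t in ths]).replace(' ','').replace(',0.0,',',0,').replace(',0.0]',',0]'))
E
python3 - <<'E'
from h import *
t=0
for k in range(5):
    n=t+.04*np.arange(1,9)
    if k==0:n=np.array([.01,.03,.06,.09,.13,.17,.21,.24])
    seg(n,249,t);t=n[-1]
print(t)
E
```

```text
clock: 13.57
eef_pos: [436.9, 149.7, 4.9]
tool_rot: [3.141, -0.001, 1.744]
force: [-2.5, 4.1, -1.8]
width: 22.7
gripper_force: 58.9
[[0.0,0,-0.25,0],[-0.01,0,-0.75,0],[-0.03,0,-1.49,0],[-0.08,0,-2.24,0],[-0.18,0,-3.23,0],[-0.33,0,-4.22,0],[-0.51,0,-5.2,0],[-0.67,0,-5.92,0]]
[[-0.25,0,-0.96,0],[-0.53,0,-1.92,0],[-0.86,0,-2.86,0],[-1.22,0,-3.79,0],[-1.62,0,-4.7,0],[-2.06,0,-5.6,0],[-2.53,0,-6.47,0],[-3.03,0,-7.33,0]]
[[-0.54,0,-0.84,0],[-1.11,0,-1.65,0],[-1.72,0,-2.44,0],[-2.35,0,-3.21,0],[-3.02,0,-3.95,0],[-3.71,0,-4.67,0],[-4.43,0,-5.35,0],[-5.18,0,-6.01,0]]
[[-0.78,0,-0.63,0],[-1.57,0,-1.22,0],[-2.4,0,-1.78,0],[-3.24,0,-2.31,0],[-4.11,0,-2.8,0],[-4.99,0,-3.26,0],[-5.89,0,-3.68,0],[-6.81,0,-4.07,0]]
[[-0.93,0,-0.35,0],[-1.88,0,-0.66,0],[-2.84,0,-0.94,0],[-3.8,0,-1.17,0],[-4.78,0,-1.37,0],[-5.76,0,-1.53,0],[-6.75,0,-1.64,0],[-7.75,0,-1.72,0]]
1.5200000000000002
```

```bash
python3 -m inch '[[[0,0,-0.25,0],[0,0,-0.75,0],[-0.05,0,-1.5,0],[-0.1,0,-2.25,0],[-0.2,0,-3.25,0],[-0.35,0,-4.2,0],[-0.5,0,-5.2,0],[-0.65,0,-5.9,0]]]'; python3 -c "
from h import *
pg(0,5)"
```

```text
clock: 14.23
eef_pos: [438.1, 143.0, 65.2]
tool_rot: [3.141, -0.001, 1.743]
force: [-1.2, 5.6, -2.8]
width: 22.6
gripper_force: 59.0
t 14.23 pos [438.1 143.   65.2] rot [ 3.1407e+00 -8.0000e-04  1.7434e+00] GO [-2.773e+01  1.000e-02  6.000e+00] -0.07 F [-1.2  5.6 -2.8] w 22.6
```

```bash
python3 -m inch '[[[-0.2,0,-0.95,0],[-0.45,0,-1.9,0],[-0.75,0,-2.85,0],[-1.1,0,-3.8,0],[-1.5,0,-4.7,0],[-1.95,0,-5.6,0],[-2.45,0,-6.45,0],[-2.95,0,-7.3,0]]]'; python3 -c "
from h import *
pg(0,5)"
```

```text
clock: 14.9
eef_pos: [443.0, 113.6, 137.9]
tool_rot: [3.142, -0.001, 1.744]
force: [-1.2, 5.0, -0.6]
width: 23.0
gripper_force: 59.2
t 14.9 pos [443.  113.6 137.9] rot [ 3.1416e+00 -6.0000e-04  1.7437e+00] GO [-24.75   0.04  13.27] -0.05 F [-1.2  5.  -0.6] w 23.0
```

```bash
python3 -m inch '[[[-0.55,0,-0.85,0],[-1.1,0,-1.65,0],[-1.7,0,-2.45,0],[-2.35,0,-3.2,0],[-3,0,-3.95,0],[-3.7,0,-4.65,0],[-4.4,0,-5.35,0],[-5.15,0,-6,0]]]'; python3 -c "
from h import *
pg(0,5)"
```

```text
clock: 15.57
eef_pos: [451.7, 62.4, 197.9]
tool_rot: [-3.141, -0.0, 1.743]
force: [-1.1, 5.1, 2.7]
width: 23.0
gripper_force: 59.5
t 15.57 pos [451.7  62.4 197.9] rot [-3.1412e+00 -1.0000e-04  1.7434e+00] GO [-19.55   0.07  19.29] -0.07 F [-1.1  5.1  2.7] w 23.0
```

```bash
python3 -m inch '[[[-0.75,0,-0.65,0],[-1.55,0,-1.25,0],[-2.4,0,-1.8,0],[-3.25,0,-2.35,0],[-4.1,0,-2.85,0],[-5,0,-3.3,0],[-5.9,0,-3.7,0],[-6.8,0,-4.1,0]]]'; python3 -c "
from h import *
pg(0,5)
t=1.2
seg(t+.03*np.arange(1,9),249,t)
t=1.44
seg(t+.025*np.arange(1,9),249,t)"
```

```text
clock: 16.23
eef_pos: [463.2, -5.0, 239.0]
tool_rot: [-3.141, 0.0, 1.743]
force: [0.8, 3.7, 1.8]
width: 22.7
gripper_force: 59.6
t 16.23 pos [463.2  -5.  239. ] rot [-3.1409e+00  5.0000e-04  1.7432e+00] GO [-12.71   0.11  23.4 ] -0.08 F [0.8 3.7 1.8] w 22.7
[[-0.7,0,-0.27,0],[-1.4,0,-0.51,0],[-2.12,0,-0.73,0],[-2.84,0,-0.94,0],[-3.56,0,-1.12,0],[-4.29,0,-1.27,0],[-5.03,0,-1.41,0],[-5.76,0,-1.53,0]]
[[-0.62,0,-0.08,0],[-1.24,0,-0.14,0],[-1.86,0,-0.19,0],[-2.48,0,-0.22,0],[-3.1,0,-0.24,0],[-3.72,0,-0.24,0],[-4.35,0,-0.22,0],[-4.97,0,-0.19,0]]
```

```bash
python3 -m inch '[[[-0.7,0,-0.25,0],[-1.4,0,-0.5,0],[-2.1,0,-0.75,0],[-2.85,0,-0.95,0],[-3.55,0,-1.1,0],[-4.3,0,-1.25,0],[-5.05,0,-1.4,0],[-5.75,0,-1.5,0]]]'; python3 -m inch '[[[-0.6,0,-0.1,0],[-1.25,0,-0.15,0],[-1.85,0,-0.2,0],[-2.5,0,-0.2,0],[-3.1,0,-0.25,0],[-3.7,0,-0.25,0],[-4.35,0,-0.2,0],[-4.95,0,-0.2,0]]]';python3 - <<'E'
from h import *
from cell import *
pg(0,5)
cv2.imwrite("pics/s5.png",get_image("scene"));cv2.imwrite("pics/t5.png",get_image("top"))
t=1.64;seg(t+.02*np.arange(1,9),249,t)
E
```

```text
clock: 16.9
eef_pos: [473.1, -61.9, 254.0]
tool_rot: [-3.141, 0.001, 1.743]
force: [-3.3, 2.9, 10.3]
width: 23.2
gripper_force: 60.8
clock: 17.57
eef_pos: [481.6, -112.0, 256.1]
tool_rot: [-3.14, 0.003, 1.742]
force: [-1.9, -0.1, 8.6]
width: 22.9
gripper_force: 60.5
t 17.57 pos [ 481.6 -112.   256.1] rot [-3.1404  0.0034  1.7422] GO [-1.77  0.14 25.11] -0.13 F [-1.9 -0.1  8.6] w 22.9
[[-0.5,0,0.04,0],[-0.99,0,0.08,0],[-1.49,0,0.14,0],[-1.98,0,0.2,0],[-2.47,0,0.28,0],[-2.96,0,0.36,0],[-3.45,0,0.46,0],[-3.94,0,0.56,0]]
```

```bash
python3 -m inch '[[[-0.5,0,0,0],[-1,0,0,0],[-1.5,0,0.05,0],[-2,0,0.1,0],[-2.45,0,0.2,0],[-2.95,0,0.3,0],[-3.45,0,0.4,0],[-3.95,0,0.45,0]]]';python3 -m inch '[[[0,0,0,0],[0,0,0,0],[0,0,0,0],[0,0,0,0]]]';python3 - <<'E'
from h import *
from cell import *
pg(0,5)
s=camera_params("scene")
def blob(im):
    h=cv2.cvtColor(im,cv2.COLOR_BGR2HSV);m=cv2.inRange(h,(12,90,60),(28,255,255));m[:180]=0;m[:,:370]=0;m[290:]=0
    n,l,st,c=cv2.connectedComponentsWithStats(m);return [(st[i].tolist(),c[i].round().tolist()) for i in range(1,n) if st[i][4]>60]
for f in("pics/scene0.png","pics/s5.png"): print(f,blob(cv2.imread(f)))
im=get_image("scene");cv2.imwrite("pics/s6.png",im);print(blob(im))
print("fixed centre",proj([[*at(*PAN,0,-80),20]],s), "flap centre",proj([[*at(*PAN,0,80),20]],s))
t=1.8;seg(t+.02*np.arange(1,9),249,t)
E
```

```text
clock: 18.33
eef_pos: [488.3, -150.9, 250.8]
tool_rot: [-3.14, 0.003, 1.742]
force: [0.1, -1.0, 3.3]
width: 22.7
gripper_force: 59.7
clock: 18.67
eef_pos: [488.2, -150.1, 250.7]
tool_rot: [-3.14, 0.002, 1.743]
force: [-1.7, -2.7, 6.3]
width: 23.0
gripper_force: 60.1
t 18.67 pos [ 488.2 -150.1  250.7] rot [-3.1401e+00  2.4000e-03  1.7427e+00] GO [ 2.07  0.15 24.57] -0.11 F [-1.7 -2.7  6.3] w 23.0
pics/scene0.png [([412, 232, 60, 42, 1319], [443.0, 252.0]), ([491, 256, 40, 34, 545], [514.0, 278.0])]
pics/s5.png [([491, 256, 40, 34, 546], [514.0, 278.0])]
[([491, 256, 40, 34, 548], [514.0, 278.0])]
fixed centre [[460.54298307 212.55870613]] flap centre [[428.61671689 247.71215886]]
[[-0.48,0,0.11,0],[-0.97,0,0.24,0],[-1.45,0,0.37,0],[-1.92,0,0.51,0],[-2.4,0,0.67,0],[-2.87,0,0.83,0],[-3.34,0,1.0,0],[-3.8,0,1.18,0]]
```

Run:
```python
from h import *
from cell import *
t=camera_params("top")
print("fixed",proj([[*at(*PAN,x,y),4] for x,y in((0,-80),(85,-5),(-85,-5),(-85,-155),(85,-155))],t).round().tolist())
def blob(im,lo=(8,60,30)):
    h=cv2.cvtColor(im,cv2.COLOR_BGR2HSV);m=cv2.inRange(h,lo,(30,255,255));o=np.zeros_like(m);o[235:350,360:535]=m[235:350,360:535]
    n,l,st,c=cv2.connectedComponentsWithStats(o);return [(st[i].tolist(),c[i].round().tolist()) for i in range(1,n) if st[i][4]>20]
im=get_image("top");cv2.imwrite("pics/t6.png",im)
for a in("pics/top0.png","pics/t5.png","pics/t6.png"): print(blob(cv2.imread(a)))
for r in range(245,345,8): print([tuple(map(int,im[r,c])) for c in range(440,530,12)])
```

```text
fixed [[479.0, 287.0], [440.0, 256.0], [453.0, 329.0], [518.0, 319.0], [504.0, 245.0]]
[([395, 288, 47, 43, 1883], [418.0, 309.0])]
[([447, 293, 17, 16, 216], [455.0, 300.0])]
[([466, 290, 19, 16, 237], [475.0, 297.0]), ([486, 309, 6, 13, 52], [488.0, 314.0])]
[(48, 49, 49), (36, 39, 39), (35, 37, 34), (39, 41, 37), (138, 137, 140), (236, 234, 237), (138, 137, 140), (56, 57, 56)]
[(170, 167, 172), (69, 67, 69), (65, 63, 64), (142, 141, 141), (139, 136, 138), (142, 139, 140), (236, 233, 237), (63, 65, 65)]
[(49, 49, 50), (49, 48, 48), (50, 49, 51), (158, 155, 156), (85, 83, 81), (118, 115, 116), (218, 215, 220), (55, 61, 64)]
[(48, 48, 47), (48, 48, 48), (47, 47, 46), (160, 156, 161), (54, 53, 53), (130, 129, 129), (149, 145, 149), (240, 238, 242)]
[(49, 47, 48), (50, 49, 50), (49, 50, 48), (177, 173, 180), (43, 42, 39), (33, 30, 31), (101, 119, 125), (79, 93, 101)]
[(50, 49, 50), (49, 49, 50), (48, 47, 47), (106, 102, 106), (27, 26, 25), (63, 70, 68), (84, 86, 61), (72, 83, 84)]
[(45, 43, 43), (48, 46, 47), (53, 51, 52), (39, 69, 112), (25, 21, 21), (75, 86, 93), (69, 80, 81), (54, 54, 32)]
[(32, 34, 34), (49, 49, 48), (48, 48, 47), (35, 65, 104), (33, 30, 29), (81, 94, 101), (72, 83, 90), (53, 53, 32)]
[(41, 45, 45), (49, 48, 49), (47, 46, 48), (133, 130, 134), (30, 38, 46), (126, 150, 161), (94, 112, 118), (55, 54, 34)]
[(46, 48, 49), (50, 52, 53), (53, 52, 52), (99, 97, 99), (87, 117, 146), (44, 42, 39), (79, 94, 100), (56, 56, 35)]
[(47, 50, 51), (74, 70, 71), (70, 67, 68), (70, 69, 70), (213, 210, 217), (60, 62, 59), (158, 156, 160), (54, 56, 34)]
[(49, 52, 50), (89, 89, 89), (73, 72, 73), (69, 69, 71), (235, 231, 237), (43, 40, 38), (48, 47, 44), (79, 88, 94)]
[(51, 51, 52), (55, 56, 55), (52, 53, 52), (58, 60, 60), (64, 68, 68), (56, 56, 56), (62, 65, 62), (55, 60, 57)]
```

The slab's colour now shows beyond the flap's edge at about (488,315), which is on the fixed half, so it appears to have tipped. I swing back slowly and check again partway.

```bash
python3 -c "
from h import *
for a,b in((1.8,1.56),(1.56,1.28),(1.28,.98)): seg(a+(b-a)*np.arange(1,9)/8,249.5,a)"
```

```text
[[0.73,0,-0.15,0],[1.47,0,-0.28,0],[2.21,0,-0.39,0],[2.95,0,-0.48,0],[3.7,0,-0.54,0],[4.45,0,-0.59,0],[5.19,0,-0.61,0],[5.94,0,-0.6,0]]
[[0.87,0,0.03,0],[1.74,0,0.09,0],[2.61,0,0.19,0],[3.48,0,0.31,0],[4.34,0,0.46,0],[5.19,0,0.65,0],[6.04,0,0.86,0],[6.88,0,1.1,0]]
[[0.89,0,0.29,0],[1.77,0,0.62,0],[2.63,0,0.98,0],[3.48,0,1.37,0],[4.32,0,1.79,0],[5.13,0,2.24,0],[5.94,0,2.72,0],[6.72,0,3.24,0]]
```

```bash
python3 -m inch '[[[0.7,0,-0.15,0],[1.45,0,-0.3,0],[2.2,0,-0.4,0],[2.95,0,-0.5,0],[3.7,0,-0.55,0],[4.45,0,-0.6,0],[5.2,0,-0.6,0],[5.95,0,-0.6,0]]]';python3 -m inch '[[[0.85,0,0.05,0],[1.75,0,0.1,0],[2.6,0,0.2,0],[3.5,0,0.3,0],[4.35,0,0.45,0],[5.2,0,0.65,0],[6.05,0,0.85,0],[6.9,0,1.1,0]]]';python3 - <<'E'
from h import *
from cell import *
pg(284+249.5*(np.cos(1.28)-1)+2,4.9+249.5*np.sin(1.28)+1.4)
im=get_image("top");cv2.imwrite("pics/t7.png",im)
h=cv2.cvtColor(im,cv2.COLOR_BGR2HSV);m=cv2.inRange(h,(8,60,30),(30,255,255));o=np.zeros_like(m);o[235:350,360:535]=m[235:350,360:535]
n,l,st,c=cv2.connectedComponentsWithStats(o);print([st[i].tolist() for i in range(1,n) if st[i][4]>20])
E
```

```text
clock: 19.43
eef_pos: [477.9, -89.8, 256.8]
tool_rot: [-3.14, 0.001, 1.744]
force: [-2.0, -0.9, 6.1]
width: 23.0
gripper_force: 60.1
clock: 20.1
eef_pos: [466.2, -20.9, 245.0]
tool_rot: [-3.141, -0.0, 1.744]
force: [-1.9, 0.8, 3.5]
width: 22.8
gripper_force: 59.7
t 20.1 pos [466.2 -20.9 245. ] rot [-3.1407e+00 -3.0000e-04  1.7439e+00] GO [-0.29  0.06 -0.03] -0.04 F [-1.9  0.8  3.5] w 22.8
[[480, 280, 18, 27, 245], [449, 285, 10, 6, 43], [396, 301, 12, 17, 152]]
```

```bash
python3 -m inch '[[[0.85,0,0.3,0],[1.7,0,0.6,0],[2.55,0,0.95,0],[3.4,0,1.35,0],[4.2,0,1.8,0],[5,0,2.25,0],[5.8,0,2.75,0],[6.55,0,3.25,0]]]';python3 -c "
from h import *
h=lambda t:pg(284+249.5*(np.cos(t)-1)+2*np.sin(t),4.9+249.5*np.sin(t)+2*(1-np.cos(t)))
h(.98)
for a,b in((.98,.68),(.68,.4),(.4,.16)): seg(a+(b-a)*np.arange(1,9)/8,249.5,a)"
```

```text
clock: 20.82
eef_pos: [455.1, 44.1, 212.3]
tool_rot: [-3.141, -0.001, 1.744]
force: [-2.9, 2.7, 2.1]
width: 22.9
gripper_force: 59.6
t 20.82 pos [455.1  44.1 212.3] rot [-3.1413e+00 -7.0000e-04  1.7442e+00] GO [-0.18  0.02 -0.07] -0.02 F [-2.9  2.7  2.1] w 22.9
[[0.76,0,0.54,0],[1.5,0,1.11,0],[2.22,0,1.71,0],[2.92,0,2.33,0],[3.6,0,2.98,0],[4.24,0,3.66,0],[4.87,0,4.36,0],[5.46,0,5.08,0]]
[[0.53,0,0.69,0],[1.04,0,1.4,0],[1.52,0,2.13,0],[1.98,0,2.88,0],[2.41,0,3.64,0],[2.81,0,4.41,0],[3.18,0,5.2,0],[3.53,0,6.0,0]]
[[0.28,0,0.7,0],[0.53,0,1.4,0],[0.76,0,2.11,0],[0.98,0,2.83,0],[1.17,0,3.55,0],[1.33,0,4.28,0],[1.48,0,5.02,0],[1.6,0,5.75,0]]
```

```bash
python3 -m inch '[[[0.75,0,0.55,0],[1.5,0,1.1,0],[2.2,0,1.7,0],[2.9,0,2.35,0],[3.55,0,3,0],[4.2,0,3.65,0],[4.8,0,4.35,0],[5.4,0,5.1,0]]]'; python3 -m inch '[[[0.5,0,0.7,0],[1,0,1.4,0],[1.5,0,2.15,0],[1.95,0,2.9,0],[2.35,0,3.65,0],[2.75,0,4.4,0],[3.15,0,5.2,0],[3.5,0,6,0]]]';python3 -c "
from h import *
h=lambda t:pg(284+249.5*(np.cos(t)-1)+2*np.sin(t),4.9+249.5*np.sin(t)+2*(1-np.cos(t)))
h(.4)
for a,b in((.4,.16),(.16,.0)): seg(a+(b-a)*np.arange(1,9)/8,249.5,a)"
```

```text
clock: 21.48
eef_pos: [446.1, 97.4, 161.3]
tool_rot: [3.141, -0.001, 1.744]
force: [-2.9, 4.1, 1.6]
width: 22.5
gripper_force: 59.6
clock: 22.15
eef_pos: [440.2, 131.9, 101.0]
tool_rot: [3.141, -0.002, 1.745]
force: [-1.6, 4.2, 0.2]
width: 22.9
gripper_force: 59.2
t 22.15 pos [440.2 131.9 101. ] rot [ 3.1408e+00 -1.7000e-03  1.7445e+00] GO [-0.09 -0.03 -0.12] -0.0 F [-1.6  4.2  0.2] w 22.9
[[0.28,0,0.7,0],[0.53,0,1.4,0],[0.76,0,2.11,0],[0.98,0,2.83,0],[1.17,0,3.55,0],[1.33,0,4.28,0],[1.48,0,5.02,0],[1.6,0,5.75,0]]
[[0.07,0,0.49,0],[0.13,0,0.99,0],[0.18,0,1.49,0],[0.22,0,1.98,0],[0.25,0,2.48,0],[0.27,0,2.98,0],[0.29,0,3.48,0],[0.29,0,3.98,0]]
```

```bash
python3 -m inch '[[[0.25,0,0.7,0],[0.5,0,1.4,0],[0.75,0,2.1,0],[0.95,0,2.8,0],[1.15,0,3.5,0],[1.3,0,4.2,0],[1.45,0,4.9,0],[1.6,0,5.6,0]]]'; python3 -m inch '[[[0.05,0,0.4,0],[0.1,0,0.8,0],[0.15,0,1.2,0],[0.2,0,1.6,0],[0.25,0,2,0],[0.25,0,2.4,0],[0.3,0,2.8,0],[0.3,0,3.1,0]]]';python3 -c "
from h import *
pg(284,4.9)"
```

```text
clock: 22.82
eef_pos: [437.6, 147.1, 45.0]
tool_rot: [3.141, -0.001, 1.745]
force: [-1.0, 4.0, -1.5]
width: 22.7
gripper_force: 59.1
clock: 23.48
eef_pos: [437.1, 149.9, 14.4]
tool_rot: [3.141, -0.001, 1.744]
force: [-1.9, 4.5, -2.8]
width: 22.7
gripper_force: 59.0
t 23.48 pos [437.1 149.9  14.4] rot [ 3.1409e+00 -1.1000e-03  1.7445e+00] GO [-0.02 -0.04  0.95] -0.0 F [-1.9  4.5 -2.8] w 22.7
```

```bash
python3 -m inch '[[[0,0,0.2,0],[0,0,0.4,0],[0,0,0.55,0],[0,0,0.7,0],[0,0,0.8,0],[0,0,0.87,0],[0,0,0.92,0],[0,0,0.92,0]]]';python3 -c "
from h import *
pg(284,4.9)"
```

```text
clock: 24.15
eef_pos: [437.3, 149.8, 5.7]
tool_rot: [3.14, -0.001, 1.745]
force: [-1.9, 4.3, 0.9]
width: 22.9
gripper_force: 59.4
t 24.15 pos [437.3 149.8   5.7] rot [ 3.1405e+00 -9.0000e-04  1.7447e+00] GO [-0.01 -0.05  0.08] 0.01 F [-1.9  4.3  0.9] w 22.9
```

```bash
python3 -m inch '[[[0,0,0.04,0],[0,0,0.08,0],[0,0,0.08,0]]]' | grep -E "pos|^force";python3 -m inch '[[[0,0,0.04,0],[0,0,0.08,0],[0,0,0.08,0]]]'| grep -E "pos|^force"; python3 -c "
from h import *
from cell import *
cv2.imwrite('pics/t8.png',get_image('top'))"
```

```text
eef_pos: [437.4, 149.8, 5.0]
force: [-2.5, 3.5, 1.4]
eef_pos: [437.5, 149.8, 4.2]
force: [-1.5, 3.5, 2.1]
```

```bash
python3 -m inch '[[[0.05,0,-0.03,0],[0.1,0,-0.06,0],[0.1,0,-0.06,0]]]' | grep -E "pos|^force";python3 -m inch '[[[0,0,0,0],[0,0,0,0],[0,0,0,0],[0,0,0,0],[0,0,0,0],[0,0,0,0]]]' 5.5; python3 -m inch '[[[0,0,-0.5,0],[0,0,-1.5,0],[0,0,-3,0],[0,0,-5,0],[0,0,-8,0],[0,0,-11,0],[0,0,-14,0],[0,0,-17,0]]]'; python3 -m inch '[[[3,0,-2,0],[6,0,-4,0],[9,0,-4,0],[12,0,-4,0],[15,0,-4,0],[18,0,-4,0],[20,0,-4,0],[20,0,-4,0]]]'
python3 - <<'E'
from h import *
from cell import *
a=get_image("top");b=get_image("scene")
cv2.imwrite("pics/t9.png",a);cv2.imwrite("pics/s9.png",b)
x=cv2.resize(a[235:350,335:545],(584,320),interpolation=cv2.INTER_CUBIC);y=cv2.resize(b[175:300,360:530],(0,0),fx=2.2,fy=2.2,interpolation=cv2.INTER_CUBIC)
o=np.zeros((600,584,3),np.uint8);o[:320]=x;o[323:323+y.shape[0],:y.shape[1]]=y;cv2.imwrite("pics/f9.png",o)
E
```

```text
eef_pos: [437.3, 149.8, 4.6]
force: [0.2, 4.0, -2.1]
clock: 25.45
eef_pos: [436.7, 149.8, 4.7]
tool_rot: [-3.141, 0.0, 1.744]
force: [0.2, 0.0, -0.2]
width: 54.9
gripper_force: 0.0
clock: 26.12
eef_pos: [436.1, 149.9, 176.4]
tool_rot: [-3.141, 0.0, 1.744]
force: [0.8, 0.3, -0.0]
width: 54.7
gripper_force: 0.0
clock: 26.78
eef_pos: [400.1, 352.5, 215.6]
tool_rot: [3.141, -0.005, 1.75]
force: [-0.2, 0.6, 0.0]
width: 55.0
gripper_force: 0.0
```

View pics/f9.png

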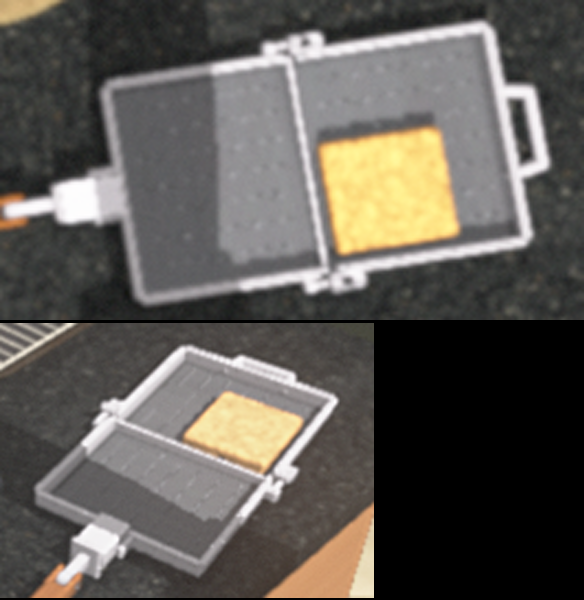

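The slab lies plain side up on the fixed half, the turning half is flat and the handle is in its socket. I check the numbers for handle seating and pan shift.

Run:
```python
from h import *
G=lambda f:cv2.cvtColor(cv2.imread(f),cv2.COLOR_BGR2GRAY).astype(np.float32)
a,b=G("pics/top0.png"),G("pics/t9.png")
for n,(r0,r1,c0,c1) in {"fixed right wall+loop":(240,335,505,540),"hinge top":(244,262,425,455),"socket/wall":(255,345,368,392),"hinge bottom":(325,342,438,472)}.items():
    A,B=[cv2.resize(np.clip(i[r0:r1,c0:c1],120,255),None,fx=4,fy=4,interpolation=cv2.INTER_CUBIC) for i in(a,b)]
    s,r=cv2.phaseCorrelate(A,B,cv2.createHanningWindow(A.shape[::-1],cv2.CV_32F));print(n,np.round(np.array(s)/4,2),round(r,2))
for r in (300,303,306,309): print(r,b[r,340:385].astype(int).tolist())
```

```text
fixed right wall+loop [-0. -0.] 0.82
hinge top [0.01 0.  ] 0.79
socket/wall [-0.03 -0.01] -0.05
hinge bottom [ 0.04 -0.04] 0.22
300 [36, 38, 40, 42, 40, 42, 40, 38, 35, 33, 33, 32, 43, 62, 85, 101, 128, 155, 173, 195, 219, 230, 235, 235, 237, 241, 247, 248, 239, 215, 197, 200, 201, 201, 201, 200, 200, 196, 185, 153, 117, 100, 96, 96, 94]
303 [44, 45, 45, 40, 42, 35, 36, 35, 33, 30, 33, 39, 72, 133, 196, 230, 243, 250, 252, 253, 253, 253, 253, 253, 253, 253, 253, 251, 243, 222, 203, 200, 199, 198, 195, 196, 195, 191, 179, 160, 140, 112, 98, 95, 96]
306 [147, 144, 135, 116, 109, 118, 134, 148, 159, 171, 184, 196, 200, 201, 220, 232, 236, 244, 251, 252, 253, 252, 252, 253, 253, 253, 252, 252, 251, 241, 218, 203, 197, 198, 198, 198, 199, 199, 196, 182, 152, 118, 96, 95, 97]
309 [244, 246, 249, 250, 250, 250, 251, 251, 251, 250, 249, 248, 244, 237, 226, 227, 237, 244, 250, 252, 253, 253, 253, 253, 253, 253, 253, 253, 251, 244, 222, 203, 199, 199, 199, 200, 198, 197, 196, 183, 161, 139, 115, 99, 95]
```

Run:
```python
from h import *
a,b=[cv2.imread(f).mean(2) for f in("pics/t8.png","pics/t9.png")]
for r in (299,301,303):print(a[r,349:362].astype(int),b[r,349:362].astype(int))
print("both means rows300-305:",a[300:306,345:360].mean(0).astype(int),b[300:306,345:360].mean(0).astype(int))
t=cv2.imread("pics/top0.png").mean(2);print("mouth edge at start",t[301:308,350:362].astype(int).tolist())
```

```text
[ 39  35  36  35  39  48  51  65  77  93 113 131 149] [ 39  35  36  39  43  47  54  65  78  91 113 134 148]
[ 30  32  33  50  87 131 167 201 227 238 244 247 250] [ 34  32  39  58  95 138 172 207 230 238 244 248 251]
[ 30  32  36  61 120 186 225 236 246 251 252 253 252] [ 30  33  39  72 134 197 231 243 250 252 253 253 253]
both means rows300-305: [ 44  41  39  40  42  46  52  69 111 161 194 211 227 236 241] [ 43  42  44  43  45  48  54  75 117 167 197 215 229 236 242]
mouth edge at start [[49, 48, 45, 50, 66, 115, 182, 225, 238, 244, 249, 251], [44, 46, 48, 49, 70, 135, 218, 246, 251, 252, 252, 253], [45, 47, 49, 48, 69, 135, 220, 249, 252, 253, 253, 253], [50, 47, 46, 49, 62, 123, 207, 246, 252, 253, 253, 253], [49, 52, 45, 45, 59, 105, 183, 238, 251, 252, 252, 252], [56, 52, 47, 48, 51, 84, 158, 230, 250, 252, 253, 253], [59, 55, 51, 48, 55, 77, 147, 226, 250, 253, 253, 252]]
```

```bash
python3 -m inch '[[[0,0,0,0],[0,0,0,0],[0,0,0,0],[0,0,0,0]]]' | head -2; python3 -c "
from cell import order
print(order.finish_job())"
```

```text
clock: 27.22
eef_pos: [402.8, 346.1, 214.7]
the job is handed in; nothing more can be done
None
```

The job is handed in at about 27 s: the slab lies scored face down on the fixed half, the empty half is flat with the handle left home in its socket, the pan did not move in the before/after top view, and the gripper stayed clear of the slab and bystanders.

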